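# Seat and clamp a carving block

## Robot

A 6-joint arm with a two-finger parallel gripper is mounted at the origin on the work surface. World frame = base frame: x ahead of the robot, y to its left, z up, the work surface at z = 0. Lengths are in m, angles in rad, forces in N, time in s.
With the tool pointing down it reaches from about 0.225 to 0.875 m from the base axis. Payload 3.4 kg.
Tool frame: the origin (TCP) lies at the very end of the fingers, on their centre line; the grasp point (between the pads) lies 19 mm behind it (ctrl.grasp_offset is the distance from the TCP to the grasp point, in m); x points along the fingers, y is the direction in which the jaws open and shut, and the axes are right-handed (so a half turn about x gives the same grasp; the last joint's range is limited). The gripper opens to 85 mm and grips with 20 to 120 N. Pads are 22 mm wide; open, the fingers measure 114 mm over their backs; the gripper's body (76 mm by 85 mm) begins 54 mm behind the grasp point. The pads swing forward as they close: fully open they stand 13 mm farther back than shut.
Start: joints at [-1.243, 0.276, 1.505, -0, 1.361, -0.121], TCP at [0.249, -0.518, 0.231] pointing down, gripper open.
Joint ranges: [-2.89, 2.89], [-0.75, 2.08], [0.22, 2.7], [-1.18, 4.32], [0.11, 2.71], [-2.7, 2.7]. Speed limits (rad/s): [2.57, 2.57, 3.14, 3.14, 3.14, 3.14].

## Interface

Orientations are given as a rotation vector (axis times angle).
In Python, from plant import sensors, optics, ticket, ctrl gives the robot as it stands.
- The arm moves only by the shell command python3 -m handwheel 'ROWS' [FORCE]. ROWS is a JSON object of lists of equal length, an entry for each row: "fingers": the opening, from 0 (shut) to 1 (fully open); "linear": the shift along the tool's x, y, z in cm, a list of three; "twist": the turn about the tool's x in degrees. A call has 1 to 5 rows; each row shifts and turns the commanded pose from where the row before left it, along the tool's axes as they then stand; what a row does not reach is not made up. A row lasts 1/8 s, in which the tool goes at most 62.5 mm and 10.7 degrees, less where a joint would pass 70% of its speed; a pose out of reach is approached as far as the arm can. A call with a gripper value outside its range is refused whole. The fingers move at their own pace and stop on an object; FORCE is the grip in N (left out, the last holds). Time passes only in rows, so rows that do not move let the fingers close. It gives the time, the measured TCP pose, the force and the opening at its end, in the units of the state.
- sensors.sense(): the state, without advancing time (a new reading comes with each control period).
- optics.capture(name): name is "side" or "top"; returns a dict with "pixels" (384x512x3 uint8, blue, green, red), "range_z" (384x512 float32, m along the optical axis (not along the pixel's ray), 0 where there is no reading), "fx", "fy", "cx", "cy" (pixels), "dist_coeffs" ([k1, k2, p1, p2, k3] as OpenCV has them; the pictures are not rectified), "R" (3x3) and "t" (3): a world point X has camera coordinates R X + t. Camera axes: x right, y down, z forward; pixel columns grow to the right and rows downward; lengths in m; the calibration is good to about 2 mm. A picture is of the moment at which its call begins.
- ticket.job_done(): hands the job in, once; it reports no verdict.
The state is a dict: "time": time; "joint_pos": joint angles; "joint_velocities": joint speeds; "tau": joint torques, N m; "tcp_pos": TCP position; "eef_rot": TCP orientation; "force": force on the tool from outside, world axes, zero at the start; "torque": the same for the moment, N m; "opening": finger opening in m.
Only numpy, scipy, OpenCV 4.12 (cv2) and the standard library are available. Lean on these libraries where they do the work, as an engineer would, in place of code of your own. Each camera call takes 0.05 s, during which the arm holds its last target. There are 200 camera calls.

## Task

In the carver's jig, push the wood block along its channel until it sits fully home against the stop fence; then push the clamp's handle over, past its dead point, until it snaps into lock with the rubber foot pressing on the block. Do not pick up or tip anything, and leave the mallet, the gouge and the tin where they are.

Things in the scene. Friction and masses are not known exactly. Their poses are not given: they have to be found in the camera images.
- jig: Plywood carving jig, 250 (x) x 340 (y) x 22 mm thick, fixed. Origin: centre of its underside, at bench height; z up. On its -y half two wooden guide rails (12 mm high, 10 wide, 101 mm apart, from x = -110 to +70) form a channel along x, centred at y = -66 mm. On its +y half stands a steel toggle clamp (base and cheeks x = 10 to 60, y = 5 to 85, up to z = 97 mm)
- fence (a point): Centre of the face of the stop fence that closes the channel's +x end, at jig (70, -66, 33) mm; the fence is a wooden bar across y, 125 mm long, 25 mm deep, 22 mm high above the plywood. The face looks to the jig's -x
- block: Loose light-wood carving block, 100 (x) x 96 (y) x 26 mm high, about 0.2 kg, rosette on top. Origin: centre of its underside. Lies in the channel on the plywood (22 mm above the bench), axes along the jig's, 20 to 50 mm short of the fence, 2 mm of play to each rail. Home: its +x face on the fence, origin at jig x = +20 mm. Push the middle of its -x face to +x (about 2 N)
- clamp_pivot (a point): Hinge axis of the clamp's handle, at jig (35, 50, 85) mm; the axis runs along the jig's x
- handle_tip (a point): Free end of the clamp's handle, on its centre line, 135 mm from clamp_pivot. Straight round black grip, 18 mm diameter, over the outer 100 mm, moving in the jig's y-z plane at x = 35 mm. Open: near upright, leaning 10 degrees to -y (the channel). Locked: points to +y, 20 degrees above level. Push its channel-side (later upper) face to +y and then down, near the tip
- clamp_handle (a joint): Handle angle in rad: 0 = fully open, 1.40 = locked on its stop. The handle's elevation from the jig's +y up towards +z is 1.75 minus this value. A spring works over centre at 1.05: below, it pushes the handle back open (about 5 N at the tip); above, it snaps the handle on to 1.40 and holds it. Starts open, near 0.1
- clamp_arm: Steel hold-down arm, bar 16 x 9 mm, reaching 95 mm from its hinge to jig -y over the block, with a sprung rubber foot (20 mm diameter) near its end. Origin: its hinge, at jig (35, 30, 85) mm. Linked to the handle: raised about 50 degrees when open (end about 165 mm above the bench), level when locked, the foot then pressing on the block's top with about 5 N
- mallet: Round wooden carver's mallet standing on its head, 80 mm diameter, 205 mm tall, on the bench. Origin: centre of its underside
- gouge: Gouge lying on the bench along its x, 210 mm long, black handle of 22 mm diameter to -x, steel blade to +x. Origin: under the front end of its handle
- tin: Round steel wax tin, 64 mm diameter, 60 mm high, standing on the bench. Origin: centre of its underside
Mind the look-alikes: they are no part of the job. Several things have the shape of the block; the one meant has the colours described above.

How it is judged:
On the way, in this order (a step that is already met when the one before it is completed fails the run):
1. the block is home against the fence (gap under 3 mm) (x of block in the frame of jig above 0.017 m), for 0.2 s.
2. the clamp handle is locked (past 1.36 rad) (value of joint clamp_handle above 1.36 rad), for 0.2 s.
At the end, for the whole second after the job is handed in: the block lies flat in the channel within 3 mm of the fence, the handle is locked (joint past 1.36 rad) and the clamp's foot presses on the block with more than 2 N, all at rest (x of block in the frame of jig above 0.017 m and z of block in the frame of jig below 0.026 m and value of joint clamp_handle above 1.36 rad and contact force between clamp_arm and block above 2 N and linear speed of block below 0.02 m/s); the robot touches nothing.
It fails at once if the block is lifted by more than 12 mm or tipped (z of block in the frame of jig above 0.034 m or angle between block's own z axis and vertical above 0.2 rad).
It fails at once if the mallet, gouge or tin is moved by more than 20 mm (distance of any of mallet, gouge, tin from where it was at the start of the episode above 0.02 m).
It also fails if it takes over 48 s, if anything falls off the work surface, if the arm or the gripper's body presses on something with over 40 N, if the wrist force passes 120 N, or if a joint passes its speed limit or range.

## Working session

There is one attempt and no reset: what is moved stays moved. The work goes in short steps, Python scripts to look and compute and a shell command to move; the robot and the scene stay as the last step left them, time stands still between calls to the robot, and variables do not carry over. Pictures are saved under pics/ and viewed, about 8 in all and at most 12, crops included, and the job is handed in when it is done.

```bash
mkdir -p pics; ls; cat > h.py <<'E'
import numpy as np,cv2
from plant import sensors,optics,ticket,ctrl
def cap(n):
    c=optics.capture(n);c['K']=np.array([[c['fx'],0,c['cx']],[0,c['fy'],c['cy']],[0,0,1]]);c['R']=np.array(c['R']);c['t']=np.array(c['t']);c['D']=np.array(c['dist_coeffs']);return c
def onplane(c,uv,z):
    n=cv2.undistortPoints(np.array(uv,float).reshape(-1,1,2),c['K'],c['D']).reshape(-1,2)
    d=np.c_[n,np.ones(len(n))]@c['R'];o=-c['R'].T@c['t']
    return o+d*((z-o[2])/d[:,2])[:,None]
def cloud(c):
    v,u=np.mgrid[:384,:512];n=cv2.undistortPoints(np.stack([u,v],-1).reshape(-1,1,2).astype(float),c['K'],c['D']).reshape(-1,2)
    z=c['range_z'].reshape(-1,1);P=(np.c_[n,np.ones(len(n))]*z-c['t'])@c['R'];P[z[:,0]==0]=np.nan
    return P.reshape(384,512,3)
def px(c,P):
    return cv2.projectPoints(np.array(P,float).reshape(-1,1,3),cv2.Rodrigues(c['R'])[0],c['t'],c['K'],c['D'])[0].reshape(-1,2)
E
python3 - <<'E'
from h import *
s=sensors.sense();print(s)
for n in('top','side'):
    c=cap(n);cv2.imwrite(f'pics/{n}0.png',c['pixels']);np.save(f'{n}0.npy',c,allow_pickle=True);print(n,-c['R'].T@c['t'],c['R'][2])
E
```

```text
pics
{'time': 0.0, 'joint_pos': array([-1.24296097e+00,  2.76581093e-01,  1.50611468e+00, -1.65493511e-05,
        1.36068969e+00, -1.21045239e-01]), 'joint_velocities': array([ 0.00110846,  0.00145568, -0.00114291, -0.00105833, -0.0005238 ,
       -0.00022439]), 'tau': array([-2.30134729e-04, -4.16784775e+01, -2.45805395e+01, -1.40916791e-04,
        1.09540526e-02, -2.35775879e-06]), 'tcp_pos': array([ 0.2493239 , -0.51755928,  0.23045498]), 'eef_rot': array([ 1.97290288,  0.45223983, -1.97330995]), 'force': array([ 0.29293074, -0.10457902,  0.51408111]), 'torque': array([ 0.05530914,  0.02618124, -0.02483425]), 'opening': 0.08539477562076087}
top [ 0.51815784 -0.01952416  1.3406188 ] [ 0.06709494  0.02058705 -0.99753418]
side [0.25906507 0.4962004  0.91389405] [ 0.35362074 -0.51106407 -0.78343212]
```

View pics/top0.png

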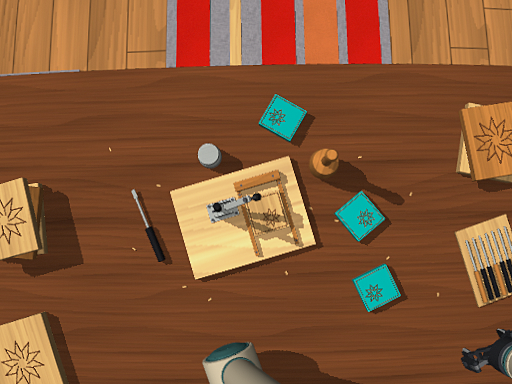

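View pics/side0.png

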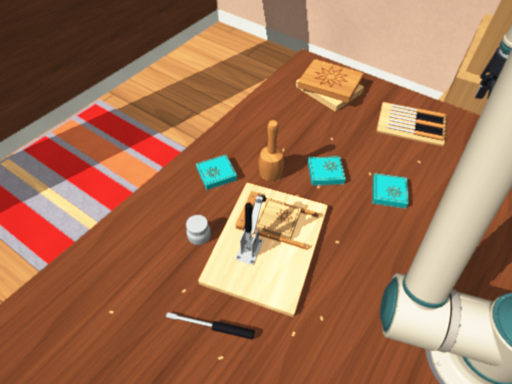

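The top view shows the jig at about (243,217), its fence at (260,180) and the clamp at (235,207). The block in the channel is at about (270,215): light wood with a rosette. The look-alikes are the turquoise blocks at (284,118), (360,216) and (377,288), and the large wooden boards on the left and right edges. The gouge is at (148,225), the tin at (209,155) and the mallet at (325,162). Next I'll measure the jig pose and take an enlarged crop.

```bash
cat > m.py <<'E'
from h import *
c=np.load('top0.npy',allow_pickle=True).item();s=np.load('side0.npy',allow_pickle=True).item()
im=c['pixels'];P=cloud(c)
z=P[...,2];print('bench z',np.nanmedian(z[60:370]))
hsv=cv2.cvtColor(im,cv2.COLOR_BGR2HSV)
m=((hsv[...,2]>150)&(hsv[...,0]>12)&(hsv[...,0]<30)).astype(np.uint8)
m[:150]=0;m[290:]=0;m[:,:160]=0;m[:,325:]=0
m=cv2.morphologyEx(m,cv2.MORPH_OPEN,np.ones((3,3)))
cn=max(cv2.findContours(m,0,2)[0],key=cv2.contourArea)
pts=onplane(c,cn.reshape(-1,2),.022)[:,:2].astype(np.float32)
r=cv2.minAreaRect(pts);print(r,cv2.boxPoints(r))
E
python3 m.py
python3 - <<'E'
from h import *
c=np.load('top0.npy',allow_pickle=True).item();s=np.load('side0.npy',allow_pickle=True).item()
a=cv2.resize(c['pixels'][150:285,165:325],None,fx=2.4,fy=2.4*1,interpolation=2)
b=cv2.resize(s['pixels'][180:315,195:335],None,fx=2.4,fy=2.4,interpolation=2)
cv2.imwrite('pics/crop.png',np.hstack([a,b]))
E
```

```text
bench z 0.0005075900330154335
((0.5530372858047485, 0.037002041935920715), (0.2509852945804596, 0.3400767743587494), 15.745527267456055) [[ 0.38611105  0.16660562]
 [ 0.4783961  -0.16071025]
 [ 0.71996355 -0.09260154]
 [ 0.6276785   0.23471433]]
```

View pics/crop.png

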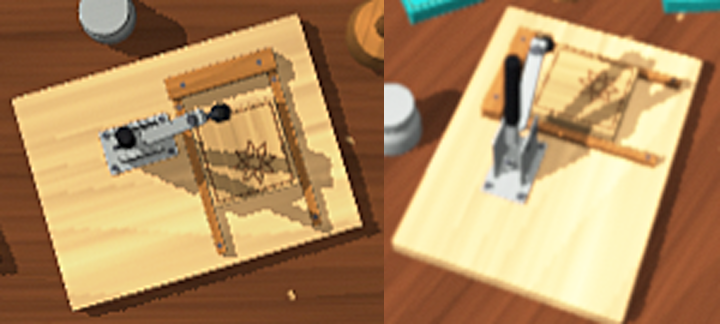

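The crop confirms it: the light-wood block with the rosette lies in the channel, and the clamp is open with its handle nearly upright. Now I'll measure the gap and work out the tool axes.

```bash
cat >> h.py <<'E'
YAW=np.deg2rad(15.75);J=np.array([.553,.037,0]);RJ=cv2.Rodrigues(np.array([0,0,YAW]))[0]
def jw(p): return J+RJ@(np.array(p)/1e3)      # jig mm -> world
def wj(P): return (np.asarray(P)-J)@RJ*1e3
def go(*targets):   # jig mm TCP targets -> tool shifts cm
    s=sensors.sense();T=cv2.Rodrigues(s['eef_rot'])[0];p=s['tcp_pos']
    print('t',s['time'],'tcp jig',wj(p).round(1),'F jig',(RJ.T@s['force']).round(1),'open',round(s['opening'],4));print('tool axes in jig (cols)\n',(RJ.T@T).round(3))
    for q in targets:
        w=jw(q);print(q,'d cm',(T.T@(w-p)*100).round(2));p=w
E
python3 - <<'E'
from h import *
go((-120,-66,230))
for n in('top','side'):
    c=np.load(n+'0.npy',allow_pickle=True).item()
    print(n,'clamp arm etc', px(c,[jw((35,39,220)),jw((70,-66,44)),jw((-110,-66,34)),jw((20,-66,48)),jw((-30,-66,48))]).round(0).tolist())
c=np.load('top0.npy',allow_pickle=True).item()
print(wj(onplane(c,[[165+215/2.4,150+203/2.4],[165+300/2.4,150+185/2.4],[165+280/2.4,150+100/2.4]],.048)).round(0))
E
```

```text
t 0.1 tcp jig [-442.8 -451.4  230.5] F jig [-0.4 -0.5 -0.1] open 0.0853
tool axes in jig (cols)
 [[-0.     0.173 -0.985]
 [ 0.002 -0.985 -0.173]
 [-1.    -0.002 -0.   ]]
(-120, -66, 230) d cm [  0.11 -32.37 -38.47]
top clamp arm etc [[218.0, 205.0], [258.0, 185.0], [277.0, 249.0], [263.0, 202.0], [269.0, 221.0]]
side clamp arm etc [[249.0, 203.0], [251.0, 209.0], [313.0, 229.0], [268.0, 213.0], [286.0, 218.0]]
[[ -55.  -20.   48.]
 [ -63. -115.   48.]
 [  33. -121.   48.]]
```

```bash
python3 -m handwheel '{"fingers":[0,0,0,0,0],"linear":[[0,0,0],[0,-4.2,-3.4],[0,-4.2,-3.4],[0,-4.2,-3.4],[0,-4.2,-3.4]],"twist":[10,0,0,0,0]}' 30 
python3 -m handwheel '{"fingers":[0,0,0,0,0],"linear":[[0,-4.2,-3.4],[0,-4.2,-3.4],[0,-4.2,-3.4],[0,-4.2,-3.4],[0,0,0]],"twist":[0,0,0,0,0]}' 
python3 -c "
from h import *
go((-100,-66,100),(-100,-66,33))"
```

```text
time: 0.72
tcp_pos: [0.3352, -0.3177, 0.231]
eef_rot: [2.075, 0.286, -2.075]
force: [0.9, -0.6, -0.0]
opening: -0.0002
time: 1.35
tcp_pos: [0.4209, -0.1176, 0.2311]
eef_rot: [2.072, 0.294, -2.072]
force: [0.4, -0.3, -0.3]
opening: -0.0002
t 1.35 tcp jig [-169.2 -112.9  231.1] F jig [ 0.4 -0.4 -0.3] open -0.0002
tool axes in jig (cols)
 [[ 0.     0.005 -1.   ]
 [ 0.001 -1.    -0.005]
 [-1.    -0.001 -0.   ]]
(-100, -66, 100) d cm [13.11 -4.64 -6.94]
(-100, -66, 33) d cm [6.7  0.01 0.  ]
```

```bash
python3 -m handwheel '{"fingers":[0,0,0,0,0],"linear":[[0,-2.3,-3.5],[0,-2.3,-3.4],[4.4,0,0],[4.4,0,0],[4.3,0,0]],"twist":[0,0,0,0,0]}' 
python3 -m handwheel '{"fingers":[0,0,0],"linear":[[3.3,0,0],[3.3,0,0],[0,0,0]],"twist":[0,0,0]}' 
python3 - <<'E'
from h import *
go((-50,-66,33))
a=cap('top');b=cap('side')
cv2.imwrite('pics/c1.png',np.hstack([cv2.resize(i,None,fx=3,fy=3) for i in (a['pixels'][160:290,220:330],b['pixels'][170:300,220:360])]))
E
```

```text
time: 1.98
tcp_pos: [0.474, -0.059, 0.0989]
eef_rot: [2.075, 0.285, -2.075]
force: [-0.5, 0.4, -0.2]
opening: 0.0004
time: 2.35
tcp_pos: [0.4718, -0.0584, 0.0322]
eef_rot: [2.07, 0.288, -2.083]
force: [-0.5, -0.3, 0.7]
opening: 0.0
t 2.35 tcp jig [-104.   -69.8   32.2] F jig [-0.5 -0.1  0.7] open 0.0
tool axes in jig (cols)
 [[-0.006 -0.002 -1.   ]
 [ 0.003 -1.     0.002]
 [-1.    -0.003  0.006]]
(-50, -66, 33) d cm [-0.11 -0.39 -5.4 ]
```

View pics/c1.png

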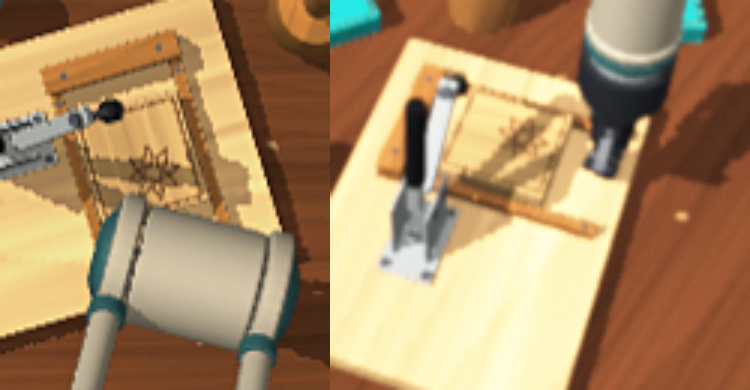

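The fingers (side crop, about (603,160)) are down in the channel behind the block and clear of it. Next, push along +x.

```bash
python3 -m handwheel '{"fingers":[0,0,0,0,0],"linear":[[0,-0.3,-1],[0,0,-1],[0,0,-0.8],[0,0,-0.8],[0,0,-0.6]],"twist":[0,0,0,0,0]}' 
python3 -m handwheel '{"fingers":[0,0,0,0],"linear":[[0,0,-0.6],[0,0,-0.5],[0,0,-0.4],[0,0,0]],"twist":[0,0,0,0]}' 
python3 -c "
from h import *
go()"
```

```text
time: 3.08
tcp_pos: [0.5139, -0.0436, 0.0342]
eef_rot: [2.073, 0.287, -2.076]
force: [-1.5, -0.4, 1.9]
opening: -0.0002
time: 3.58
tcp_pos: [0.5291, -0.0397, 0.0343]
eef_rot: [2.076, 0.286, -2.073]
force: [-0.6, 0.0, -0.1]
opening: 0.0
t 3.575 tcp jig [-43.8 -67.3  34.3] F jig [-0.6  0.2 -0.1] open 0.0
tool axes in jig (cols)
 [[ 0.001 -0.001 -1.   ]
 [-0.    -1.     0.001]
 [-1.     0.    -0.001]]
```

Contact force is still light, so I'll keep going in small steps.

```bash
python3 -m handwheel '{"fingers":[0,0,0],"linear":[[0,0,-0.3],[0,0,-0.2],[0,0,0]],"twist":[0,0,0]}' 
python3 -m handwheel '{"fingers":[0,0],"linear":[[0,0,-0.2],[0,0,0]],"twist":[0,0]}' ; python3 - <<'E'
from h import *
go()
a=cap('top');b=cap('side')
cv2.imwrite('pics/c2.png',np.hstack([cv2.resize(i,None,fx=4,fy=4) for i in (a['pixels'][165:265,230:325],b['pixels'][180:280,230:330])]))
E
```

```text
time: 3.95
tcp_pos: [0.5312, -0.0386, 0.0342]
eef_rot: [2.07, 0.287, -2.078]
force: [-4.7, -1.7, 3.2]
opening: -0.0002
time: 4.2
tcp_pos: [0.5312, -0.0386, 0.0341]
eef_rot: [2.065, 0.287, -2.082]
force: [-8.5, -4.2, 6.1]
opening: -0.0001
t 4.2 tcp jig [-41.5 -66.8  34.1] F jig [-9.3 -1.8  6.1] open -0.0001
tool axes in jig (cols)
 [[-0.008  0.001 -1.   ]
 [ 0.001 -1.    -0.001]
 [-1.    -0.001  0.008]]
```

View pics/c2.png

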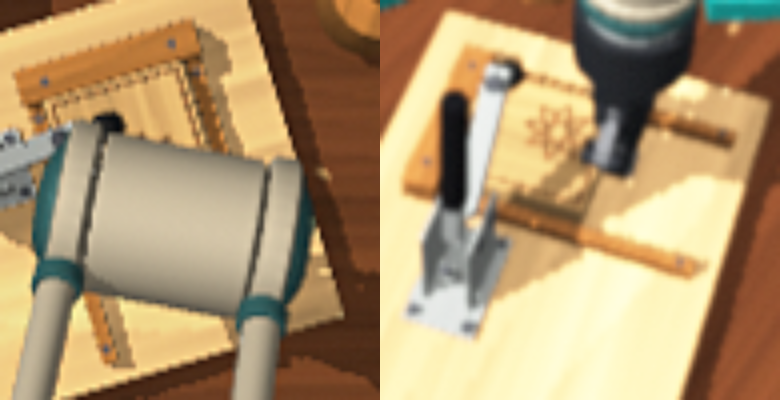

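The block stalled against the fence at 9 N. The finger front is at jig x ≈ -30.5, and in the top crop the block's upper edge meets the fence at about (110,80). Now back off, rise and go over to the handle.

```bash
python3 -m handwheel '{"fingers":[0,0,0,0,0],"linear":[[0,0,1],[0,0,1.5],[-5.5,0,0],[-6,0,0],[-6,0,0]],"twist":[0,0,0,0,0]}' 
python3 -m handwheel '{"fingers":[0,0,0,0],"linear":[[-5.5,0,0],[0,-3,-4.5],[0,-3,-4.5],[0,0,0]],"twist":[0,0,0,0]}' ; python3 - <<'E'
from h import *
go((35,0,262),(35,2,190))
a=cap('side')
cv2.imwrite('pics/c3.png',cv2.resize(a['pixels'][110:290,190:360],None,fx=3,fy=3))
E
```

```text
time: 4.92
tcp_pos: [0.5104, -0.0446, 0.211]
eef_rot: [2.076, 0.286, -2.074]
force: [0.6, 0.6, -0.7]
opening: 0.0001
time: 5.42
tcp_pos: [0.5829, 0.04, 0.2637]
eef_rot: [2.075, 0.291, -2.072]
force: [-0.9, -0.0, -1.2]
opening: -0.0001
t 5.425 tcp jig [ 29.6  -5.2 263.7] F jig [-0.9  0.2 -1.2] open -0.0001
tool axes in jig (cols)
 [[ 0.002  0.003 -1.   ]
 [ 0.001 -1.    -0.003]
 [-1.    -0.001 -0.002]]
(35, 0, 262) d cm [ 0.17 -0.52 -0.54]
(35, 2, 190) d cm [ 7.2  -0.19  0.01]
```

View pics/c3.png

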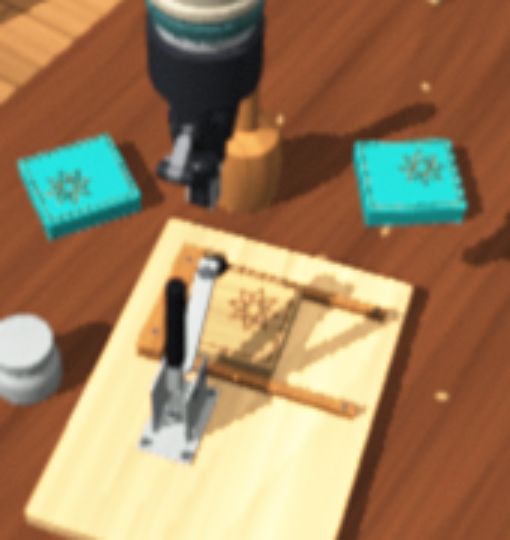

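Side crop: the block is tight against the fence. The fingers hang at (203,190), on the channel side of the handle and above it. Next, descend beside the handle and start the push.

```bash
python3 -m handwheel '{"fingers":[0,0,0,0,0],"linear":[[0.2,-0.5,-0.5],[3.3,0,0],[3.5,0,0],[0,-0.8,0],[0,0,0]],"twist":[0,0,0,0,0]}' 
python3 -c "
from h import *
go((35,34,194),(35,56,192),(35,77,186),(35,97,176),(35,110,166),(35,118,158),(35,125,150))"
```

```text
time: 6.1
tcp_pos: [0.5829, 0.0516, 0.1956]
eef_rot: [2.077, 0.286, -2.073]
force: [0.4, -0.4, -0.0]
opening: -0.0001
t 6.1 tcp jig [ 32.8   6.  195.6] F jig [ 0.3 -0.5 -0. ] open -0.0001
tool axes in jig (cols)
 [[ 0.002 -0.001 -1.   ]
 [-0.    -1.     0.001]
 [-1.     0.    -0.002]]
(35, 34, 194) d cm [ 0.16 -2.8  -0.22]
(35, 56, 192) d cm [ 0.2 -2.2  0. ]
(35, 77, 186) d cm [ 0.6 -2.1  0. ]
(35, 97, 176) d cm [ 1. -2.  0.]
(35, 110, 166) d cm [ 1.  -1.3  0. ]
(35, 118, 158) d cm [ 0.8 -0.8  0. ]
(35, 125, 150) d cm [ 0.8 -0.7  0. ]
```

```bash
python3 -m handwheel '{"fingers":[0,0,0,0,0],"linear":[[0.2,-1.4,-0.2],[0,-1.4,0],[0.1,-1.1,0],[0.1,-1.1,0],[0,0,0]],"twist":[0,0,0,0,0]}' 
python3 -m handwheel '{"fingers":[0,0,0,0,0],"linear":[[0.3,-1.1,0],[0.3,-1,0],[0.5,-1,0],[0.5,-1,0],[0,0,0]],"twist":[0,0,0,0,0]}'
python3 - <<'E'
from h import *
go((35,110,166),(35,118,158),(35,125,150))
a=cap('side')
cv2.imwrite('pics/c4.png',cv2.resize(a['pixels'][110:290,190:360],None,fx=3,fy=3))
E
```

```text
time: 6.72
tcp_pos: [0.5715, 0.1008, 0.1908]
eef_rot: [2.075, 0.287, -2.072]
force: [1.1, -2.9, 3.4]
opening: -0.0001
time: 7.35
tcp_pos: [0.5599, 0.1403, 0.1742]
eef_rot: [2.075, 0.288, -2.075]
force: [0.9, -0.9, 5.0]
opening: -0.0001
t 7.35 tcp jig [ 34.7  97.6 174.2] F jig [ 0.6 -1.1  5. ] open -0.0001
tool axes in jig (cols)
 [[ 0.    -0.    -1.   ]
 [ 0.001 -1.     0.   ]
 [-1.    -0.001 -0.   ]]
(35, 110, 166) d cm [ 0.82 -1.24 -0.03]
(35, 118, 158) d cm [ 0.8 -0.8  0. ]
(35, 125, 150) d cm [ 0.8 -0.7  0. ]
```

View pics/c4.png

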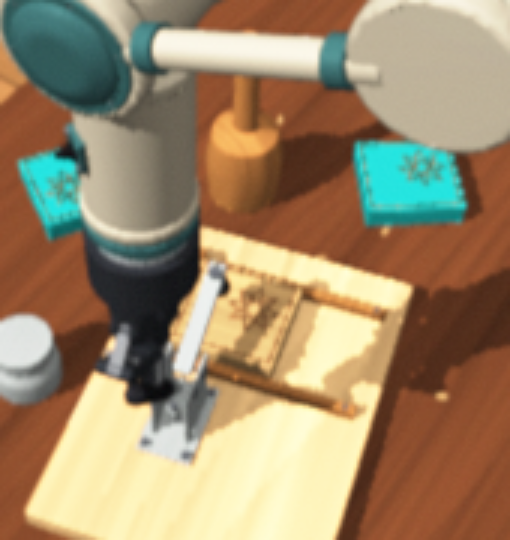

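The handle is following: the arm has come down partway (its end is at about (215,275)) and the push force is about 5 N. Continue past the dead point.

```bash
python3 -m handwheel '{"fingers":[0,0,0,0,0],"linear":[[0.5,-0.7,0],[0.5,-0.6,0],[0.5,-0.4,0],[0.5,-0.4,0],[0,0,0]],"twist":[0,0,0,0,0]}' 
python3 -m handwheel '{"fingers":[0,0,0,0,0],"linear":[[0.5,-0.4,0],[0.5,-0.3,0],[0.5,-0.2,0],[0.5,-0.2,0],[0,0,0]],"twist":[0,0,0,0,0]}'
python3 - <<'E'
from h import *
go()
a=cap('side')
cv2.imwrite('pics/c5.png',cv2.resize(a['pixels'][110:290,190:360],None,fx=3,fy=3))
E
```

```text
time: 8.02
tcp_pos: [0.5532, 0.16, 0.1531]
eef_rot: [2.072, 0.287, -2.077]
force: [-0.1, -0.4, -0.6]
opening: -0.0
time: 8.65
tcp_pos: [0.5509, 0.1704, 0.1338]
eef_rot: [2.073, 0.286, -2.076]
force: [0.3, 0.3, -0.2]
opening: -0.0001
t 8.65 tcp jig [ 34.2 129.  133.8] F jig [ 0.4  0.2 -0.2] open -0.0001
tool axes in jig (cols)
 [[-0.001 -0.    -1.   ]
 [ 0.    -1.     0.   ]
 [-1.    -0.     0.001]]
```

View pics/c5.png

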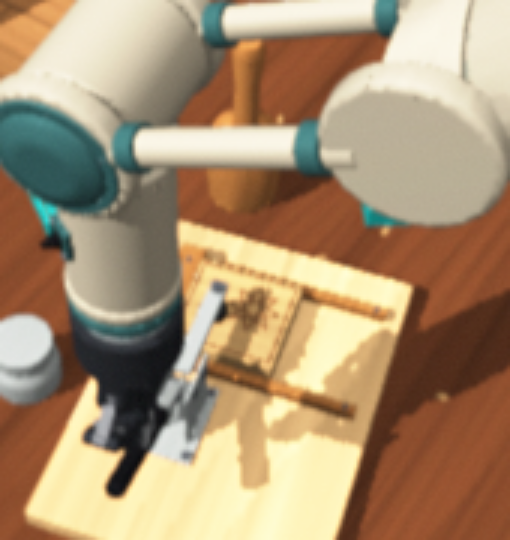

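The handle has snapped over (its tip is at about (118,490)) and the arm is level over the block. Zero force shows the fingers are clear. Now withdraw and verify.

```bash
python3 -m handwheel '{"fingers":[0,0,0,0,0],"linear":[[-5,0,0],[-5,0,0],[-5,0,4],[0,0,5.5],[0,0,5.5]],"twist":[0,0,0,0,0]}' 
python3 -m handwheel '{"fingers":[0,0,0,0],"linear":[[0,0,5.5],[0,0,5.5],[0,0,0],[0,0,0]],"twist":[0,0,0,0]}'
python3 - <<'E'
from h import *
go()
a=cap('side');t=cap('top')
h=lambda e,r,n: jw((35,50+r*np.cos(e)-n*np.sin(e),85+r*np.sin(e)+n*np.cos(e)))
print('tip px expected locked', px(a,[h(.35,135,0)]),px(t,[h(.35,135,0)]))
P=cloud(a)
Q=wj(P);bk=(a['pixels'].max(2)<60)&(abs(Q[...,0]-35)<20)&(Q[...,1]>75)&(Q[...,1]<190)&(Q[...,2]>90)
q=Q[bk];print(len(q));f=np.polyfit(q[:,1],q[:,2],1);print('handle elev',np.arctan(f[0]),'max y',q[:,1].max())
A=(abs(Q[...,0]-35)<7)&(Q[...,1]<20)&(Q[...,1]>-60)&(Q[...,2]>65)
print('arm slope',np.polyfit(Q[A][:,1],Q[A][:,2],1))
cv2.imwrite('pics/c6.png',np.hstack([cv2.resize(a['pixels'][170:310,190:340],None,fx=2.6,fy=2.6),cv2.resize(t['pixels'][145:285,165:315],None,fx=2.6,fy=2.6)]))
E
```

```text
time: 9.32
tcp_pos: [0.4068, 0.1296, 0.284]
eef_rot: [2.077, 0.286, -2.072]
force: [-0.2, 0.8, 0.6]
opening: -0.0
time: 9.82
tcp_pos: [0.3028, 0.1003, 0.2838]
eef_rot: [2.078, 0.286, -2.072]
force: [0.4, -0.3, 0.3]
opening: -0.0001
t 9.825 tcp jig [-223.6  128.8  283.8] F jig [ 0.3 -0.4  0.3] open -0.0001
tool axes in jig (cols)
 [[ 0.003 -0.001 -1.   ]
 [-0.001 -1.     0.001]
 [-1.     0.001 -0.003]]
tip px expected locked [[227.30652757 273.28591251]] [[167.99878928 222.65640279]]
171
handle elev 0.3321532468466571 max y 178.6376879373422
arm slope [-2.24344204e-02  9.01266427e+01]
```

View pics/c6.png

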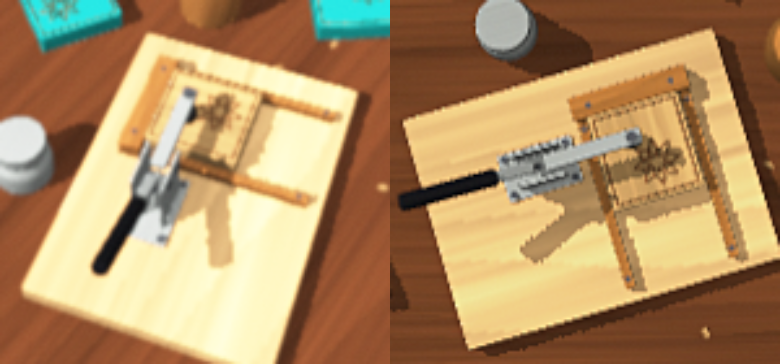

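Handle elevation is 0.33 rad (about 0.35 expected when locked), the arm is level, the block is on the fence and the robot is clear.

```bash
python3 -c "
from h import *
print(ticket.job_done())"
```

```text
the job is handed in; nothing more can be done
None
```

I pushed the block along its channel to the fence, then pushed the clamp handle over its dead point until it snapped into lock. The robot then moved clear and I handed the job in at about 10 s of the 48 s allowed.

**Block:** the push stalled at about 9 N with the finger front at jig x ≈ -30.5 mm, where -30 mm is home. The last pictures show the block flat and against the fence.

**Clamp:** the handle elevation measured 0.33 rad, against about 0.35 expected when locked. The arm is level to within about 0.02 rad, with its foot over the block.

**Other checks:** the tool force was near zero after withdrawing. I planned the path well clear of the mallet, gouge and tin. The tin and the base of the mallet looked undisturbed in the last crops, but the gouge was outside them and I did not measure any of the three.

I could not measure the foot's force on the block directly; I inferred it from the locked handle and level arm. No check failed or disagreed.

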